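# Press the waste tub's lid clips home in diagonal order

### The arm

A 6-joint arm with a two-finger parallel gripper is mounted at the origin on the work surface. World frame = base frame: x ahead of the robot, y to its left, z up, the work surface at z = 0. Lengths are in m, angles in degrees, forces in N, time in s.
With the tool pointing down it reaches from about 0.35 to 0.975 m from the base axis. Payload 7.1 kg.
Tool frame: the origin (TCP) lies at the very end of the fingers, on their centre line; the grasp point (between the pads) lies 19 mm behind it; z points along the fingers, y is the line along which they close (so a half turn about z gives the same grasp; the last joint's range is limited). The gripper opens to 88 mm and grips with 3 to 60 N. Pads are 20 mm wide; open, the fingers measure 115 mm over their backs; the gripper's body (75 mm by 178 mm) begins 61 mm behind the grasp point.
Start: joints at [-65.374, 24.242, 93.386, -0, 62.372, -1.089], TCP at [0.271, -0.563, 0.223] pointing down, gripper open.
Joint ranges: [-172.04, 172.04], [-51.8, 120.97], [4.93, 147.93], [-75.15, 255.16], [6.16, 154.13], [-145.62, 145.62]. Speed limits (degrees/s): [136.94, 136.94, 172.46, 180, 180, 180].

### API

Orientations are given as a 3x3 rotation matrix whose columns are the frame's x, y, z axes.
In Python, from rig import manip, imaging gives the robot as it stands.
- The arm moves only by the shell command python3 -m jog 'ROWS'. ROWS is JSON, a list of rows, each a list of 7 numbers: the turn, a rotation vector about the tool's x, y, z in rad, then the shift along the tool's x, y, z in cm, then the opening, from 0 (shut) to 1 (fully open). In form: [[ax, ay, az, tx, ty, tz, fingers], ...]. A call has 1 to 5 rows; each row shifts and turns the commanded pose from where the row before left it, along the tool's axes as they then stand; what a row does not reach is not made up. A row lasts 1/12 s, in which the tool goes at most 41.7 mm and 7.16 degrees, less where a joint would pass 70% of its speed; a pose out of reach is approached as far as the arm can. A call is refused whole if a number of a shift passes 4.17 or a number of a turn 0.125, either way. A call with a gripper value outside its range is refused whole. The fingers move at their own pace and stop on an object; the grip force is fixed at half the most. Time passes only in rows, so rows that do not move let the fingers close. It gives the time, the measured TCP pose, the force, the opening and the grip force at its end, in the units of the state.
- manip.get_obs(): the state, without advancing time (a new reading comes with each control period).
- imaging.capture(name): name is "scene" or "top" or "wrist"; returns (picture, depth): 384x512x3 uint8, blue, green, red; 384x512 float32, m along the optical axis (not along the pixel's ray), 0 where there is no reading.
- imaging.camera_info(name): a dict with "fov_y" (degrees; the focal length in pixels is half the picture's height over the tangent of half this angle, whatever the lens; pixels are square), "cx", "cy" (the principal point, pixels), "rvec" (rotation vector, rad) and "tvec" (3), from world to camera coordinates, as OpenCV has them. Camera axes: x right, y down, z forward; pixel columns grow to the right and rows downward; lengths in m; the calibration is good to about 2 mm. The wrist camera is an equidistant fisheye: a pixel r from the principal point sees the ray r / f radians off the axis. A picture is of the moment at which its call begins: read the wrist's pose just before it. camera_info takes no time and is no camera call; for the wrist camera it gives the pose at the moment of the call.
- manip.finish_job(): hands the job in; it is judged then, once.
Trained networks look in the newest picture that a camera, given by its name, has taken for a name from the list of things; names that differ only in an ending like _2 or _b are one class to them, and where a whole thing is asked for, a point or a joint stands for the part that bears it (a point fixed in the world has none). Each returns a list of dicts, best first, with "confidence" (0 to 1); they miss things now and then, are a little off and sometimes report something else, mostly with a low value. They report only what shows in the picture. A call takes as long as a camera call. They do not tell look-alikes from the thing itself.
- imaging.spot_in(target, camera): "position" ([column, row] in pixels, amid what is visible of it).
- imaging.cut_out(target, camera): "mask" (384x512 bool, what is visible of it) and "position" ([column, row] in pixels, amid what is visible of it).
The state is a dict: "time": time; "joint_pos": joint angles; "dq": joint speeds; "effort": joint torques, N m; "position": TCP position; "eef_rot": TCP orientation; "wrist_force": force on the tool from outside, world axes, zero at the start; "torque": the same for the moment, N m; "width": opening from 0.0 (shut) to 1.0 (fully open); "gripper_force": force on a finger pad.
Only numpy, scipy, OpenCV 4.12 (cv2) and the standard library are available. Lean on these libraries where they do the work, as an engineer would, in place of code of your own. Each camera call takes 0.05 s, during which the arm holds its last target. There are 200 camera calls.

### The job

Close the lid of the large oblong yellow tub with light fingertip presses, pushing each orange corner clip down until it is fully home: first the clip nearest the round yellow cap, next the one diagonally opposite, then the other clip on the short end that the cap is near, and last the remaining one. Press gently, do not lift, shift or tip the tub, and leave the things standing around it where they are.

Things in the scene. Friction and masses are not known exactly. Their poses are not given: they have to be found in the camera images.
- tub: loose upright yellow tub, about 0.8 kg; its oblong white lid is 172 mm along x, 122 mm along y, lid top 112 mm above the origin (centre of the underside, on the table); z up. A round yellow fill cap (38 mm across, 3.5 mm high, orange bar) stands on the lid at tub x +34, y +24 mm. An orange push-in clip at each lid corner. Slides if pushed sideways with 5 N or so.
- clip_cap_top (a point): centre of the top face of an orange square clip, 22 x 22 mm, on the lid corner nearest the yellow fill cap (tub x +68, y +43 mm); it stands about 16 mm above the lid when out (128 mm above the tub's underside) and 4 mm when fully home; moves with the clip
- clip_diag_top (a point): centre of the top face of an orange square clip, 22 x 22 mm, on the lid corner across the diagonal from the one nearest the cap (tub x -68, y -43 mm); it stands about 16 mm above the lid when out (128 mm above the tub's underside) and 4 mm when fully home; moves with the clip
- clip_end_top (a point): centre of the top face of an orange square clip, 22 x 22 mm, on the other corner of the short end that the cap is near (tub x +68, y -43 mm); it stands about 16 mm above the lid when out (128 mm above the tub's underside) and 4 mm when fully home; moves with the clip
- clip_last_top (a point): centre of the top face of an orange square clip, 22 x 22 mm, on the remaining corner (tub x -68, y +43 mm); it stands about 16 mm above the lid when out (128 mm above the tub's underside) and 4 mm when fully home; moves with the clip
- clip_cap (a joint): how far the clip nearest the yellow cap is pushed down into the lid: 0 fully out, 0.012 m fully home; starts between 0 and 0.0015. It needs 3 N to start moving, about 5 N near the bottom, meets a rubbery stop at 0.012, and stays where it is left
- clip_diag (a joint): how far the clip across the diagonal from the first is pushed down into the lid: 0 fully out, 0.012 m fully home; starts between 0 and 0.0015. It needs 3 N to start moving, about 5 N near the bottom, meets a rubbery stop at 0.012, and stays where it is left
- clip_end (a joint): how far the other clip on the cap's short end is pushed down into the lid: 0 fully out, 0.012 m fully home; starts between 0 and 0.0015. It needs 3 N to start moving, about 5 N near the bottom, meets a rubbery stop at 0.012, and stays where it is left
- clip_last (a joint): how far the last clip is pushed down into the lid: 0 fully out, 0.012 m fully home; starts between 0 and 0.0015. It needs 3 N to start moving, about 5 N near the bottom, meets a rubbery stop at 0.012, and stays where it is left
- beakers: a loose upright stack of nested round yellow beakers, 71 mm across, 110 mm high; origin at the centre of its underside; a bystander beside the tub
- small_tub: a loose small square yellow tub with a white lid, 72 x 72 mm, 80 mm high; origin at the centre of its underside; a bystander beside the tub
- spare_cap: a loose round white spare cap lying flat, 64 mm across, 14 mm high; origin at the centre of its underside; a bystander beside the tub
There are look-alikes about, which are no part of the job. What is shaped like the tub but blue, green or turquoise is not meant.

How it is judged (in metres and radians):
On the way, in this order (a step that is already met when the one before it is completed fails the run):
1. the clip nearest the yellow cap is home, the later ones still out (value of joint clip_cap above 0.008 m and value of joint each of clip_diag, clip_end, clip_last below 0.004 m), for 0.1 s.
2. the clip across the diagonal from the first is home, the later ones still out (value of joint each of clip_cap, clip_diag above 0.008 m and value of joint each of clip_end, clip_last below 0.004 m), for 0.1 s.
3. the other clip on the cap's short end is home, the later ones still out (value of joint each of clip_cap, clip_diag, clip_end above 0.008 m and value of joint clip_last below 0.004 m), for 0.1 s.
4. the last clip is home, so all four are (value of joint each of clip_cap, clip_diag, clip_end, clip_last above 0.008 m), for 0.1 s.
At the end, for the whole second after the job is handed in: all four clips are at least 8 of their 12 mm down; the tub is at rest and upright (within 0.05 rad), under 20 mm from where it started; the three bystanders are upright (within 0.1 rad) and under 20 mm from where they started (all of step 4 and distance of each of tub, beakers, small_tub, spare_cap from where it was at the start of the episode below 0.02 m and angle between tub's own z axis and vertical below 0.05 rad and linear speed of tub below 0.01 m/s and angle between each of beakers, small_tub, spare_cap's own z axis and vertical below 0.1 rad); the robot touches nothing.
It fails at once if the tub is pressed or struck hard (over 25 N) (contact force between any of the fingers, the arm and tub above 25 N).
It fails at once if the tub is lifted over 8 mm (height (world z) of tub above 0.008 m).
It fails at once if the tub is tipped over 0.12 rad (angle between tub's own z axis and vertical above 0.12 rad).
It fails at once if the tub is shifted over 20 mm (distance of tub from where it was at the start of the episode above 0.02 m).
It fails at once if a bystander is moved over 20 mm (distance of any of beakers, small_tub, spare_cap from where it was at the start of the episode above 0.02 m).
It also fails if it takes over 54 s, if anything falls off the work surface, if the arm or the gripper's body presses on something with over 40 N, if the wrist force passes 120 N, or if a joint passes its speed limit or range.

## Working session

There is one attempt and no reset: what is moved stays moved. The work goes in short steps, Python scripts to look and compute and a shell command to move; the robot and the scene stay as the last step left them, time stands still between calls to the robot, and variables do not carry over. Pictures are saved under pics/ and viewed, at most 10 in all, crops included, and the job is handed in when it is done.

```bash
mkdir -p pics
cat > h.py <<'E'
import numpy as np, cv2
from rig import manip, imaging
def geom(cam):
    i=imaging.camera_info(cam); R=cv2.Rodrigues(np.array(i['rvec'],float))[0]; t=np.array(i['tvec'],float).ravel()
    return i,R,t,192/np.tan(np.radians(i['fov_y'])/2)
def cloud(cam,d):
    i,R,t,f=geom(cam); v,u=np.mgrid[:384,:512]
    P=np.dstack([(u-i['cx'])/f*d,(v-i['cy'])/f*d,d])
    return (P-t)@R
E
python3 - <<'E'
from h import *
for c in("scene","top"):
    p,d=imaging.capture(c); cv2.imwrite(f'pics/{c}0.png',p); np.save(f'{c}_d.npy',d)
    i,R,t,f=geom(c); print(c,'cam at',-R.T@t,f)
    for n in("tub","beakers","small_tub","spare_cap","clip_cap_top","clip_diag_top"):
        X=cloud(c,d)
        print(n,[(np.round(r['position']),round(r['confidence'],2),np.round(X[int(r['position'][1]),int(r['position'][0])],3)) for r in imaging.spot_in(n,c)][:6])
print(manip.get_obs())
E
```

```text
scene cam at [ 0.97248971 -0.355374    0.92478499] 463.211501854071
tub [(array([108., 245.]), 0.94, array([ 0.372, -0.23 ,  0.117])), (array([206., 316.]), 0.91, array([ 0.635, -0.189,  0.118])), (array([400., 180.]), 0.7, array([0.698, 0.338, 0.112])), (array([242., 138.]), 0.57, array([0.345, 0.175, 0.117])), (array([281., 229.]), 0.56, array([0.598, 0.05 , 0.114]))]
beakers [(array([344., 227.]), 0.71, array([0.687, 0.147, 0.11 ]))]
small_tub []
spare_cap [(array([228., 221.]), 0.68, array([0.445, 0.025, 0.017]))]
clip_cap_top [(array([261., 188.]), 0.66, array([0.497, 0.088, 0.128])), (array([166., 340.]), 0.54, array([ 0.625, -0.271,  0.129])), (array([432., 182.]), 0.44, array([0.758, 0.368, 0.129])), (array([225., 105.]), 0.44, array([0.23 , 0.22 , 0.129])), (array([ 84., 213.]), 0.41, array([ 0.275, -0.223,  0.129]))]
clip_diag_top [(array([231., 277.]), 0.63, array([ 0.616, -0.108,  0.131])), (array([130., 250.]), 0.48, array([ 0.424, -0.209,  0.128])), (array([375., 146.]), 0.4, array([0.601, 0.366, 0.13 ])), (array([303., 192.]), 0.2, array([0.571, 0.148, 0.127]))]
top ca
[... 1236 characters left out ...]
-04,
        6.23725716e+01, -1.08853044e+00]), 'dq': array([ 0.03210534, -0.01541362, -0.15044495,  0.01206628, -0.04296625,
       -0.07468375]), 'effort': array([ 2.53590497e-04, -5.44427991e+01, -2.73996949e+01,  6.45813765e-02,
        1.67748163e-02, -5.44919203e-05]), 'position': array([ 0.27121365, -0.56310417,  0.22272519]), 'eef_rot': array([[ 9.00965327e-01,  4.33891091e-01,  3.73372149e-05],
       [ 4.33891092e-01, -9.00965324e-01, -7.47030483e-05],
       [ 1.22654881e-06,  8.35051413e-05, -9.99999997e-01]]), 'wrist_force': array([-0.18349056,  0.59550575, -0.51818047]), 'torque': array([-0.01816954, -0.02506031,  0.00860454]), 'gripper_force': 0.0, 'width': 1.0001081506941936}
```

View pics/top0.png

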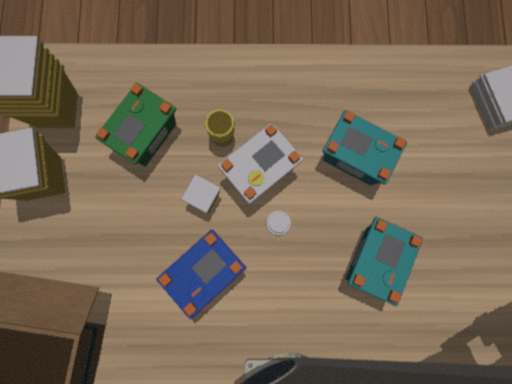

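View pics/scene0.png

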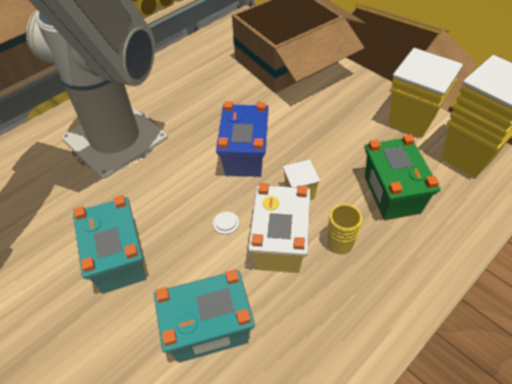

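Candidates in the top view are white/yellow (259,162), blue (202,272), green (140,127) and turquoise (365,149) and (383,263). Only the one at (259,162) has a white lid on a yellow body with a yellow cap (256,178), so it is the tub. Its clips in the top view are at (250,193) by the cap, (271,130), (228,166) and (295,157). I'll measure these and confirm in a crop.

```bash
cat > meas.py <<'E'
from h import *
def clips(c,p,d,ctr=(0.578,0.08)):
    X=cloud(c,d); h=cv2.cvtColor(p,cv2.COLOR_BGR2HSV)
    m=(h[...,0]<14)&(h[...,1]>150)&(h[...,2]>120)&(X[...,2]>.113)&(np.hypot(X[...,0]-ctr[0],X[...,1]-ctr[1])<.11)
    n,l,s,q=cv2.connectedComponentsWithStats(m.astype(np.uint8))
    out=[]
    for k in range(1,n):
        if s[k,4]>25:
            P=X[l==k]; z=np.median(P[:,2][P[:,2]>np.percentile(P[:,2],40)]); T=P[P[:,2]>z-.004]
            out.append((q[k],len(T),np.r_[(T[:,:2].max(0)+T[:,:2].min(0))/2,z],T.mean(0)))
    return out
M=np.array([[68,43],[-68,-43],[68,-43],[-68,43]])/1000
E
python3 - <<'E'
from meas import *
from itertools import permutations
for c in("scene","top"):
    p=cv2.imread(f'pics/{c}0.png'); d=np.load(f'{c}_d.npy'); o=clips(c,p,d)
    for r in o: print(c,np.round(r[0]),r[1],np.round(r[2],4),np.round(r[3],4))
    if len(o)==4:
        W=np.array([r[3][:2] for r in o]); best=[]
        for pm in permutations(range(4)):
            w=W[list(pm)]; wc=w.mean(0); a=w-wc
            th=np.arctan2((M[:,0]*a[:,1]-M[:,1]*a[:,0]).sum(),(M*a).sum())
            Rm=np.array([[np.cos(th),-np.sin(th)],[np.sin(th),np.cos(th)]])
            best.append((np.abs(M@Rm.T-a).max(),np.degrees(th),wc,M@Rm.T+wc))
        for b in sorted(best,key=lambda b:b[0])[:2]: print(b)
t=cv2.imread('pics/top0.png')[115:215,200:320]; s=cv2.imread('pics/scene0.png')[170:280,220:370]
cv2.imwrite('pics/crop0.png',np.hstack([cv2.resize(t,(400,333)),cv2.resize(s,(400,333))]))
for n,x in dict(beakers=(.676,.157),small=(.509,.217),spare=(.445,.024)).items(): print(n,x)
E
```

```text
scene [263. 188.] 66 [0.5003 0.0941 0.1297] [0.5013 0.0936 0.129 ]
scene [302. 190.] 60 [0.5667 0.1502 0.1294] [0.5673 0.1486 0.1288]
scene [257. 239.] 74 [ 0.5882 -0.0106  0.1297] [ 0.5886 -0.011   0.1292]
scene [299. 242.] 77 [0.6539 0.0433 0.1287] [0.6543 0.0435 0.128 ]
(np.float64(0.0003771044159923895), np.float64(129.718050165081), array([0.57787146, 0.06866626]), array([[ 0.50134325,  0.0934943 ],
       [ 0.65439968,  0.04383821],
       [ 0.5674943 ,  0.14844918],
       [ 0.58824863, -0.01111666]]))
(np.float64(0.0003771044159923895), np.float64(-50.28194983491902), array([0.57787146, 0.06866626]), array([[ 0.65439968,  0.04383821],
       [ 0.50134325,  0.0934943 ],
       [ 0.58824863, -0.01111666],
       [ 0.5674943 ,  0.14844918]]))
top [271. 130.] 56 [0.6532 0.0466 0.1285] [0.653  0.0464 0.1275]
top [294. 156.] 54 [ 0.5865 -0.0084  0.1296] [ 0.5868 -0.0092  0.129 ]
top [227. 165.] 60 [0.5667 0.1506 0.1288] [0.5662 0.1506 0.128 ]
top [250. 192.] 60 [0.5    0.0964 0.1286] [0.5002 0.0961 0.128 ]
(np.float64(0.0003569029397786916), np.float64(-50.33170171088018), array([0.57657123, 0.07097854]), array([[ 0.65307786,  0.04608406],
       [ 0.5000646 ,  0.09587303],
       [ 0.58687911, -0.00881336],
       [ 0.56626334,  0.15077045]]))
(np.float64(0.0003569029397786916), np.float64(129.6682982891198), array([0.57657123, 0.07097854]), array([[ 0.5000646 ,  0.09587303],
       [ 0.65307786,  0.04608406],
       [ 0.56626334,  0.15077045],
       [ 0.58687911, -0.00881336]]))
beakers (0.676, 0.157)
small (0.509, 0.217)
spare (0.445, 0.024)
```

View pics/crop0.png

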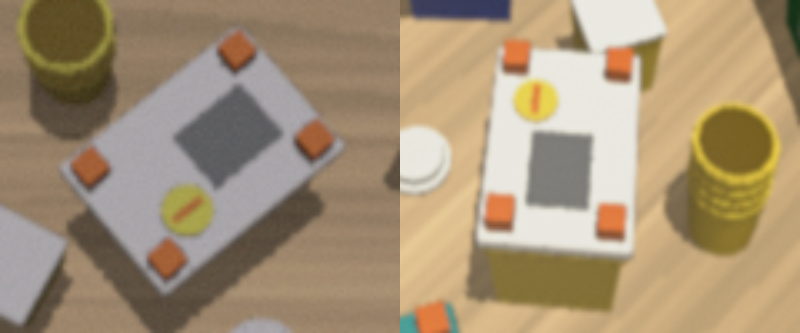

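The crop confirms it: white lid, yellow cap at crop (187,210), nearest clip at (167,258). The clips are all out (z about 0.128). Next I'll move above the first clip with the fingers shut.

```bash
python3 -m jog '[[0,0,0,1,-1,0,0],[0,0,0,2.5,-2.5,0,0],[0,0,0,2.5,-2.5,0,0],[0,0,0,2.5,-2.5,0,0],[0,0,0,2.5,-2.5,0,0]]' >/dev/null
python3 -m jog '[[0,0,0,2.5,-2.5,0,0],[0,0,0,2.5,-2.5,0,0],[0,0,0,2.5,-2.5,0,0],[0,0,0,2.5,-2.5,0,0],[0,0,0,2.5,-2.5,0,0]]'
python3 -m jog '[[0,0,0,2.5,-2.5,0,0],[0,0,0,2.5,-2.5,0,0],[0,0,0,2.5,-2.5,0,0],[0,0,0,2.5,-2.5,0,0],[0,0,0,2.5,-2.5,0,0]]' >/dev/null
python3 -m jog '[[0,0,0,2.5,-2.5,0,0],[0,0,0,2.5,-2.5,0,0],[0,0,0,2.5,-2.5,0,0],[0,0,0,2.5,-2.5,0,0],[0,0,0,1.5,-1.5,0,0]]'
python3 -m jog '[[0,0,0,0,0,0,0],[0,0,0,0,0,0,0],[0,0,0,0,0,0,0]]'
cat > dl.py <<'E'
from h import *
import sys
T=dict(cap=(.5007,.0947),diag=(.6537,.045),end=(.5669,.1496),last=(.5876,-.010))
o=manip.get_obs(); R=o['eef_rot']; 
for k,v in T.items(): print(k,'tool cm',np.round(R.T@(np.r_[v,o['position'][2]]-o['position'])*100,2))
print(o['time'],o['position'],o['wrist_force'],o['width'],np.round(R[2],3))
E
python3 dl.py
```

```text
time: 1.53
position: [0.3808, -0.2469, 0.2228]
eef_rot: [[0.901, 0.434, 0.0], [0.434, -0.901, 0.0], [0.0, 0.0, -1.0]]
wrist_force: [0.7, -0.2, 0.4]
width: 0.279
gripper_force: 0.0
time: 2.37
position: [0.4931, 0.0744, 0.2229]
eef_rot: [[0.9, 0.435, 0.001], [0.435, -0.9, 0.001], [0.001, -0.0, -1.0]]
wrist_force: [0.1, -0.0, -0.2]
width: 0.003
gripper_force: 0.0
time: 2.62
position: [0.4921, 0.0707, 0.2225]
eef_rot: [[0.901, 0.434, -0.001], [0.434, -0.901, -0.0], [-0.001, -0.0, -1.0]]
wrist_force: [-0.0, -0.3, 0.2]
width: 0.006
gripper_force: 0.0
cap tool cm [ 1.82 -1.79 -0.  ]
diag tool cm [ 1.344e+01  9.340e+00 -1.000e-02]
end tool cm [ 1.017e+01 -3.860e+00 -1.000e-02]
last tool cm [ 5.100e+00  1.142e+01 -1.000e-02]
2.6167 [0.49207185 0.07071099 0.22250415] [-0.0245093  -0.27835995  0.16133658] 0.006294138168057949 [-0.001 -0.    -1.   ]
```

```bash
python3 -m jog '[[0,0,0,1.82,-1.79,0,0],[0,0,0,0,0,2,0],[0,0,0,0,0,2,0],[0,0,0,0,0,2,0],[0,0,0,0,0,1.5,0]]' >/dev/null
python3 -m jog '[[0,0,0,0,0,0.8,0],[0,0,0,0,0,0.3,0],[0,0,0,0,0,0,0],[0,0,0,0,0,0,0]]' >/dev/null
python3 dl.py
python3 - <<'E'
from meas import *
p,d=imaging.capture("scene"); cv2.imwrite('pics/s1.png',cv2.resize(p[150:290,200:390],(760,560)))
E
```

```text
cap tool cm [-0.12 -0.07 -0.  ]
diag tool cm [1.152e+01 1.103e+01 1.000e-02]
end tool cm [ 8.23 -2.15  0.01]
last tool cm [3.180e+00 1.313e+01 1.000e-02]
3.3667 [0.50207044 0.09455155 0.13734636] [1.03423941 0.26130564 0.72654371] 0.009606548896104258 [ 0.001  0.    -1.   ]
```

View pics/s1.png

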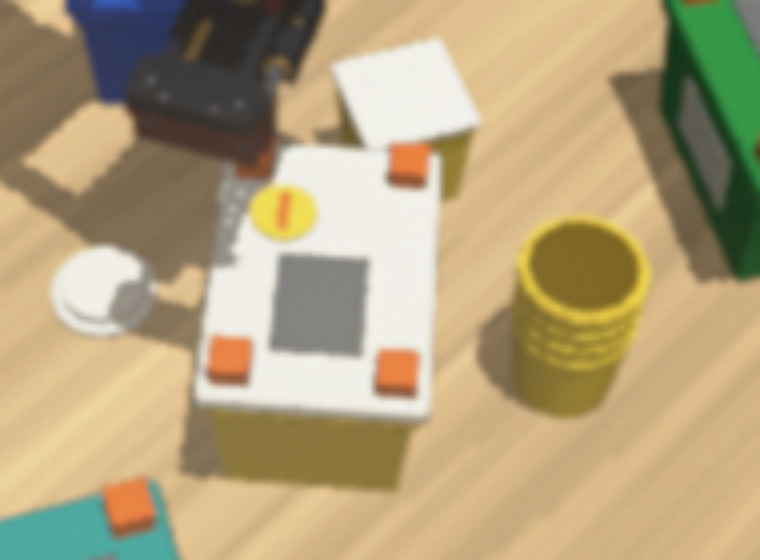

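The three remaining clips, at (410,163), (230,358) and (397,372), are still out. The gripper body hides the fingertip near (255,163), so I'll check its projection and the wrist view.

Run:
```python
from h import *
o=manip.get_obs(); P=np.array([o['position'],o['position']+[0,0,.08],[.5007,.0947,.128]])
for c in("scene","top"):
    i,R,t,f=geom(c); print(c,((P@R.T+t)[:,:2]/(P@R.T+t)[:,2:]*f+[i['cx'],i['cy']]).round(1))
p,d=imaging.capture("wrist")
i,R,t,f=geom("wrist"); Q=P@R.T+t; th=np.arctan2(np.hypot(Q[:,0],Q[:,1]),Q[:,2]); print((Q[:,:2]/np.hypot(Q[:,0],Q[:,1])[:,None]*(f*th)[:,None]+[i['cx'],i['cy']]).round(1))
cv2.imwrite('pics/w1.png',p)
```

```text
scene [[263.8 184.7]
 [263.1 160.1]
 [263.3 187.1]]
top [[250.2 190.8]
 [250.2 184. ]
 [250.2 192.2]]
[[256.7 227.4]
 [257.3 314.6]
 [255.7 223.6]]
```

View pics/w1.png

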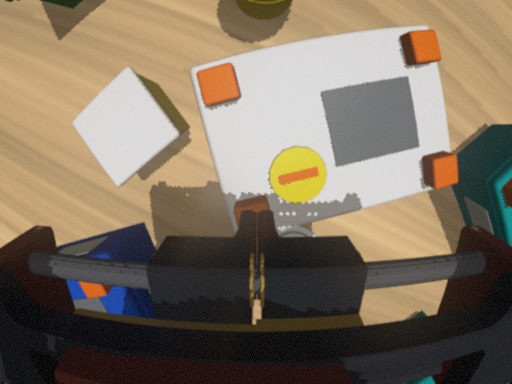

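The fingertip is directly over the cap clip at wrist (252,205). I'll press in small steps now.

```bash
python3 -m jog '[[0,0,0,-0.1,-0.05,0.3,0],[0,0,0,0,0,0.3,0],[0,0,0,0,0,0.2,0],[0,0,0,0,0,0.1,0]]' |grep -E "pos|wrist"
python3 -m jog '[[0,0,0,0,0,0.1,0],[0,0,0,0,0,0.1,0],[0,0,0,0,0,0.1,0]]'|grep -E "pos|wrist"
python3 -m jog '[[0,0,0,0,0,0.1,0],[0,0,0,0,0,0.1,0],[0,0,0,0,0,0.1,0]]'|grep -E "pos|wrist"
```

```text
position: [0.5005, 0.0951, 0.1275]
wrist_force: [-1.2, -0.4, 3.3]
position: [0.5005, 0.0951, 0.1247]
wrist_force: [-1.9, 0.0, 3.9]
position: [0.5005, 0.095, 0.1216]
wrist_force: [-2.7, -0.2, 4.0]
```

```bash
python3 -m jog '[[0,0,0,0,0,0.1,0],[0,0,0,0,0,0.1,0]]'|grep -E "pos|wrist"
python3 -m jog '[[0,0,0,0,0,0.1,0],[0,0,0,0,0,0.05,0],[0,0,0,0,0,0.05,0]]'|grep -E "pos|wrist"
python3 -m jog '[[0,0,0,0,0,0,0],[0,0,0,0,0,0,0]]'|grep -E "pos|wrist"
```

```text
position: [0.5005, 0.095, 0.1196]
wrist_force: [-2.5, 0.4, 4.4]
position: [0.5005, 0.095, 0.1176]
wrist_force: [-3.0, 0.4, 5.5]
position: [0.5005, 0.095, 0.1175]
wrist_force: [-1.8, 0.8, 1.9]
```

```bash
python3 -m jog '[[0,0,0,0,0,0.07,0],[0,0,0,0,0,0.03,0],[0,0,0,0,0,0,0]]'|grep -E "pos|wrist"
python3 -m jog '[[0,0,0,0,0,-0.3,0],[0,0,0,0,0,-1,0],[0,0,0,0,0,-2,0],[0,0,0,0,0,-2,0],[0,0,0,0,0,0,0]]'|grep -E "pos|wrist"
python3 -m jog '[[0,0,0,3,3,0,0],[0,0,0,2.8,2.7,0,0],[0,0,0,2.8,2.7,0,0],[0,0,0,2.8,2.7,0,0],[0,0,0,0,0,0,0]]' >/dev/null
python3 - <<'E'
from meas import *
for c in("scene","top"):
    p,d=imaging.capture(c)
    for r in clips(c,p,d): print(c,np.round(r[0]),r[1],np.round(r[3],4),r[2][2].round(4))
E
python3 dl.py
```

```text
position: [0.5005, 0.095, 0.1166]
wrist_force: [-2.4, 0.8, 2.6]
position: [0.5033, 0.0954, 0.1736]
wrist_force: [1.2, 0.4, 0.6]
scene [263. 190.] 43 [0.5013 0.0934 0.1181] 0.1188
scene [257. 239.] 77 [ 0.5889 -0.011   0.1295] 0.1301
top [227. 165.] 59 [0.5663 0.1506 0.128 ] 0.129
cap tool cm [-1.138e+01 -1.108e+01  1.000e-02]
diag tool cm [ 0.26  0.02 -0.  ]
end tool cm [ -3.04 -13.17   0.  ]
last tool cm [-8.08  2.12  0.  ]
6.0667 [0.65128517 0.04405639 0.16889552] [-0.72352372  0.26587277 -0.5959227 ] 0.004729011492602419 [-0. -0. -1.]
```

Clip 1 is home at about 11 mm down and the tub has not moved. Next is the diagonal clip.

```bash
python3 -m jog '[[0,0,0,0.2,0.02,1,0],[0,0,0,0,0,1.3,0],[0,0,0,0,0,0.8,0],[0,0,0,0,0,0,0]]' >/dev/null
python3 dl.py
```

```text
cap tool cm [-11.32 -10.89   0.07]
diag tool cm [ 0.3   0.23 -0.  ]
end tool cm [ -2.97 -12.96   0.04]
last tool cm [-8.04  2.31  0.03]
6.4 [0.64994147 0.04577394 0.13578117] [ 0.06639319 -0.46048661  0.25586164] 0.0041496590679939455 [-0.005 -0.002 -1.   ]
```

```bash
python3 -m jog '[[0,0,0,0,0,0,0],[0,0,0,0,0,0,0],[0,0,0,0,0,0,0]]' >/dev/null
python3 dl.py
```

```text
cap tool cm [-1.158e+01 -1.103e+01 -1.000e-02]
diag tool cm [0.05 0.09 0.  ]
end tool cm [-3.23e+00 -1.31e+01 -1.00e-02]
last tool cm [-8.29  2.18 -0.01]
6.65 [0.65285308 0.04559057 0.13918856] [-0.25101589  0.81070924  0.07648189] 0.006708799814788318 [ 0.001  0.    -1.   ]
```

```bash
python3 -m jog '[[0,0,0,0.05,0.05,0.3,0],[0,0,0,0,0,0.3,0],[0,0,0,0,0,0.2,0],[0,0,0,0,0,0.2,0],[0,0,0,0,0,0.1,0]]' |grep -E "pos|wrist"
python3 -m jog '[[0,0,0,0,0,0.1,0],[0,0,0,0,0,0.1,0],[0,0,0,0,0,0.1,0]]'|grep -E "pos|wrist"
python3 -m jog '[[0,0,0,0,0,0.1,0],[0,0,0,0,0,0.1,0],[0,0,0,0,0,0.1,0]]'|grep -E "pos|wrist"
```

```text
position: [0.6531, 0.0451, 0.1273]
wrist_force: [-0.1, -0.3, 2.2]
position: [0.6532, 0.0451, 0.1249]
wrist_force: [-2.3, -0.7, 4.2]
position: [0.6531, 0.0451, 0.1217]
wrist_force: [-2.0, -0.2, 3.6]
```

```bash
python3 -m jog '[[0,0,0,0,0,0.1,0],[0,0,0,0,0,0.1,0],[0,0,0,0,0,0.1,0],[0,0,0,0,0,0.1,0]]'|grep -E "pos|wrist"
python3 -m jog '[[0,0,0,0,0,0.05,0],[0,0,0,0,0,0.05,0],[0,0,0,0,0,0,0],[0,0,0,0,0,0,0]]'|grep -E "pos|wrist"
python3 -m jog '[[0,0,0,0,0,-0.3,0],[0,0,0,0,0,-1,0],[0,0,0,0,0,-2,0],[0,0,0,0,0,-2,0],[0,0,0,0,0,0,0]]'|grep -E "pos|wrist"
python3 -m jog '[[0,0,0,-0.7,-3,0,0],[0,0,0,-0.7,-3,0,0],[0,0,0,-0.7,-3,0,0],[0,0,0,-0.6,-2.1,0,0],[0,0,0,-0.6,-2,0,0]]' >/dev/null
python3 -m jog '[[0,0,0,0,0,0,0],[0,0,0,0,0,0,0]]' >/dev/null
python3 - <<'E'
from meas import *
for c in("scene","top"):
    p,d=imaging.capture(c)
    for r in clips(c,p,d): print(c,np.round(r[0]),r[1],np.round(r[3],4),r[2][2].round(4))
E
python3 dl.py
```

```text
position: [0.6532, 0.0452, 0.1176]
wrist_force: [-2.8, -0.7, 5.4]
position: [0.6533, 0.0451, 0.1165]
wrist_force: [-1.6, 0.0, 3.5]
position: [0.6563, 0.0454, 0.1744]
wrist_force: [1.5, 0.6, 0.7]
scene [263. 190.] 48 [0.5015 0.0938 0.1179] 0.1185
scene [302. 191.] 54 [0.5685 0.1472 0.1289] 0.1295
scene [257. 239.] 75 [ 0.5884 -0.0109  0.1289] 0.1297
scene [299. 244.] 63 [0.6534 0.0446 0.1174] 0.1179
top [294. 156.] 59 [ 0.5869 -0.0085  0.1283] 0.1291
cap tool cm [-8.36  1.95 -0.01]
diag tool cm [3.270e+00 1.307e+01 1.000e-02]
end tool cm [-0.01 -0.12 -0.  ]
last tool cm [-5.07 15.16  0.  ]
9.3333 [0.56754358 0.14858528 0.16980344] [ 0.0971699  -0.10340304 -0.86094371] 0.0018675765961916715 [ 0.001  0.    -1.   ]
```

Clips 1 and 2 are home and the other two are still out. Next is the end clip.

```bash
python3 -m jog '[[0,0,0,0,-0.1,1,0],[0,0,0,0,0,1.3,0],[0,0,0,0,0,0.8,0],[0,0,0,0,0,0.1,0],[0,0,0,0,0,0,0]]' >/dev/null
python3 -m jog '[[0,0,0,0,0,0,0],[0,0,0,0,0,0,0]]' >/dev/null
python3 dl.py
```

```text
cap tool cm [-8.34  2.09 -0.01]
diag tool cm [ 3.29 13.21  0.  ]
end tool cm [0.01 0.02 0.  ]
last tool cm [-5.05 15.3  -0.  ]
9.9167 [0.56677036 0.14973208 0.1380766 ] [-0.9272202  -0.28978996  0.04512247] 0.005347375386366033 [ 0.001  0.    -1.   ]
```

```bash
python3 -m jog '[[0,0,0,0,0,0.3,0],[0,0,0,0,0,0.3,0],[0,0,0,0,0,0.2,0],[0,0,0,0,0,0.1,0],[0,0,0,0,0,0.1,0]]' |grep -E "pos|wrist"
python3 -m jog '[[0,0,0,0,0,0.1,0],[0,0,0,0,0,0.1,0],[0,0,0,0,0,0.1,0]]'|grep -E "pos|wrist"
python3 -m jog '[[0,0,0,0,0,0.1,0],[0,0,0,0,0,0.1,0],[0,0,0,0,0,0.1,0]]'|grep -E "pos|wrist"
```

```text
position: [0.5662, 0.1498, 0.1276]
wrist_force: [-1.2, -0.8, 2.5]
position: [0.5662, 0.1498, 0.1248]
wrist_force: [-2.4, -0.7, 2.6]
position: [0.5662, 0.1498, 0.1217]
wrist_force: [-2.3, -0.2, 4.2]
```

```bash
python3 -m jog '[[0,0,0,0,0,0.1,0],[0,0,0,0,0,0.1,0],[0,0,0,0,0,0.1,0],[0,0,0,0,0,0.1,0]]'|grep -E "pos|wrist"
python3 -m jog '[[0,0,0,0,0,0.05,0],[0,0,0,0,0,0.05,0],[0,0,0,0,0,0,0],[0,0,0,0,0,0,0]]'|grep -E "pos|wrist"
python3 -m jog '[[0,0,0,0,0,-0.3,0],[0,0,0,0,0,-1,0],[0,0,0,0,0,-2,0],[0,0,0,0,0,-2,0],[0,0,0,0,0,0,0]]'|grep -E "pos|wrist"
python3 -m jog '[[0,0,0,-1,3,0,0],[0,0,0,-1,3,0,0],[0,0,0,-1,3,0,0],[0,0,0,-1,3,0,0],[0,0,0,-1,3,0,0]]' >/dev/null
python3 -m jog '[[0,0,0,0,0.3,0,0],[0,0,0,0,0,0,0],[0,0,0,0,0,0,0]]' >/dev/null
python3 - <<'E'
from meas import *
for c in("scene","top"):
    p,d=imaging.capture(c)
    for r in clips(c,p,d): print(c,np.round(r[0]),r[1],np.round(r[3],4),r[2][2].round(4))
E
python3 dl.py
```

```text
position: [0.5662, 0.1498, 0.1176]
wrist_force: [-2.7, 0.5, 3.6]
position: [0.5662, 0.1498, 0.1166]
wrist_force: [-1.6, 0.1, 2.9]
position: [0.5691, 0.1504, 0.174]
wrist_force: [1.2, -0.8, 1.0]
scene [302. 193.] 47 [0.5668 0.149  0.1178] 0.1184
scene [258. 240.] 45 [ 0.5918 -0.0107  0.1288] 0.1295
scene [299. 244.] 60 [0.6536 0.0448 0.1176] 0.1181
top [270. 131.] 44 [0.6533 0.0464 0.1174] 0.1182
top [227. 165.] 41 [0.5673 0.1503 0.1174] 0.1184
top [250. 193.] 47 [0.5014 0.0958 0.1169] 0.1175
cap tool cm [ -3.32 -13.08   0.  ]
diag tool cm [ 8.3  -1.95 -0.  ]
end tool cm [  5.03 -15.15   0.  ]
last tool cm [-0.04  0.13 -0.  ]
12.6833 [ 0.58743148 -0.00866516  0.16953068] [ 0.01780365 -0.4063872  -0.40867476] 0.006419542217445159 [-0. -0. -1.]
```

Three clips are home. Now the last one.

```bash
python3 -m jog '[[0,0,0,0,0.1,1,0],[0,0,0,0,0,1.3,0],[0,0,0,0,0,0.8,0],[0,0,0,0,0,0,0],[0,0,0,0,0,0,0]]' >/dev/null
python3 -m jog '[[0,0,0,0,0,0,0],[0,0,0,0,0,0,0]]' >/dev/null
python3 dl.py | tail -2
python3 -m jog '[[0,0,0,0,0,0.3,0],[0,0,0,0,0,0.3,0],[0,0,0,0,0,0.2,0],[0,0,0,0,0,0.1,0],[0,0,0,0,0,0.1,0]]' |grep -E "pos|wrist"
python3 -m jog '[[0,0,0,0,0,0.1,0],[0,0,0,0,0,0.1,0],[0,0,0,0,0,0.1,0]]'|grep -E "pos|wrist"
python3 -m jog '[[0,0,0,0,0,0.1,0],[0,0,0,0,0,0.1,0],[0,0,0,0,0,0.1,0]]'|grep -E "pos|wrist"
```

```text
last tool cm [-0.06 -0.08 -0.  ]
13.2667 [ 0.58847243 -0.01050008  0.13915658] [-0.04169186 -0.15373602  0.25729678] 0.0032210019867671856 [ 0.001  0.    -1.   ]
position: [0.588, -0.0107, 0.1285]
wrist_force: [-0.1, -0.4, -0.8]
position: [0.588, -0.0107, 0.1258]
wrist_force: [-1.7, -1.3, 3.6]
position: [0.588, -0.0107, 0.1227]
wrist_force: [-1.0, -0.5, 3.7]
```

```bash
python3 -m jog '[[0,0,0,0,0,0.1,0],[0,0,0,0,0,0.1,0],[0,0,0,0,0,0.1,0],[0,0,0,0,0,0.1,0],[0,0,0,0,0,0.1,0]]'|grep -E "pos|wrist"
python3 -m jog '[[0,0,0,0,0,0.05,0],[0,0,0,0,0,0.05,0],[0,0,0,0,0,0,0],[0,0,0,0,0,0,0]]'|grep -E "pos|wrist"
python3 -m jog '[[0,0,0,0,0,-0.3,0],[0,0,0,0,0,-1,0],[0,0,0,0,0,-2,0],[0,0,0,0,0,-2,0],[0,0,0,0,0,-2,0]]'|grep -E "pos|wrist"
python3 -m jog '[[0,0,0,-2,2,0,0],[0,0,0,-2.5,2.5,0,0],[0,0,0,-2.5,2.5,0,0],[0,0,0,-2.5,2.5,0,0],[0,0,0,-2.5,2.5,0,0]]' >/dev/null
python3 -m jog '[[0,0,0,-2,2,0,0],[0,0,0,-2,2,0,0],[0,0,0,0,0,0,0],[0,0,0,0,0,0,0]]' >/dev/null
python3 - <<'E'
from meas import *
for c in("scene","top"):
    p,d=imaging.capture(c); cv2.imwrite(f'pics/{c}9.png',p); X=cloud(c,d)
    for r in clips(c,p,d): print(c,np.round(r[0]),r[1],np.round(r[3],4),r[2][2].round(4))
    for n in("beakers","small_tub","spare_cap"):
        print(n,[np.round(r['position']) for r in imaging.spot_in(n,c)][:2])
E
python3 dl.py|tail -1
```

```text
position: [0.588, -0.0107, 0.1176]
wrist_force: [-2.7, -0.9, 5.2]
position: [0.588, -0.0107, 0.1166]
wrist_force: [-0.9, -0.1, 3.1]
position: [0.5882, -0.0106, 0.191]
wrist_force: [0.0, -0.1, -0.3]
scene [263. 190.] 46 [0.5008 0.0941 0.1176] 0.118
scene [302. 193.] 49 [0.5668 0.1487 0.1178] 0.1186
scene [257. 241.] 61 [ 0.5876 -0.0101  0.1177] 0.1184
scene [299. 244.] 62 [0.6534 0.0446 0.1176] 0.1185
beakers [array([344., 226.])]
small_tub [array([303., 172.]), array([280., 229.])]
spare_cap [array([227., 222.])]
top [270. 131.] 45 [0.6535 0.0463 0.1169] 0.1176
top [293. 157.] 48 [ 0.5879 -0.0081  0.1174] 0.1183
top [227. 165.] 46 [0.5674 0.15   0.1168] 0.1174
top [250. 193.] 51 [0.501  0.0963 0.1173] 0.1181
beakers [array([222., 128.])]
small_tub [array([201., 193.]), array([228., 167.])]
spare_cap [array([277., 223.])]
16.5 [ 0.51363707 -0.22343613  0.18968945] [-0.0591602   0.2102343   0.17557376] 0.0026453368423006132 [ 0. -0. -1.]
```

View pics/top9.png

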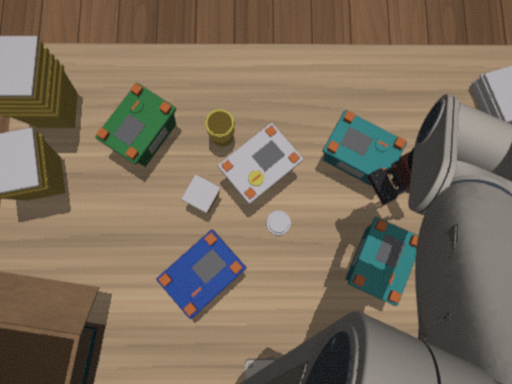

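All four clips, at (250,193), (270,131), (227,165) and (293,157), are down. The tub and bystanders are where they started, and the arm is clear, so I'm handing in.

```bash
python3 -c "
from rig import manip
print(manip.finish_job())"
```

```text
the job is handed in; nothing more can be done
None
```

I pressed all four clips in the required order, each about 11 of its 12 mm down by the final camera check, with wrist force readings under 7 N and no visible shift of the tub or bystanders; the job is handed in, and no verdict was returned.

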